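# Move the hanging tub from the hook stand to the bin's sprung arm

### The arm

A 6-joint arm with a two-finger parallel gripper is mounted at the origin on the work surface. World frame = base frame: x ahead of the robot, y to its left, z up, the work surface at z = 0. Lengths are in m, angles in degrees, forces in N, time in s.
With the tool pointing down it reaches from about 0.4 to 0.825 m from the base axis. Payload 7 kg.
Tool frame: the origin (TCP) lies midway between the tips of the shut fingers; the grasp point (between the pads) lies 19 mm behind it (ctrl.grip_point_offset is the distance from the TCP to the grasp point, in m); x points along the fingers, y is the direction in which the jaws open and shut, and the axes are right-handed (so a half turn about x gives the same grasp; the last joint's range is limited). The gripper opens to 88 mm and grips with 3 to 60 N. Pads are 19 mm wide; open, the fingers measure 130 mm over their backs; the gripper's body (78 mm by 193 mm) begins 47 mm behind the grasp point.
Start: joints at [16.507, 20.546, 0.682, 0, -70.136, -16.507], TCP at [0.675, -0, 0.227] pointing down, gripper open.
Joint ranges: [-176.03, 176.03], [-82.01, 121.73], [-58.28, 71.71], [-173.87, 95.51], [-174.79, -0.11], [-173.66, 173.66]. Speed limits (degrees/s): [136.94, 136.94, 172.46, 180, 180, 180].

### API

Orientations are given as [roll, pitch, yaw] about the fixed x, y, z axes, in that order (R = Rz(yaw) Ry(pitch) Rx(roll)).
In Python, from plant import ctrl gives the robot as it stands.
- The arm moves only by the tool drive_tool, never from a script. Its argument "plan" is a list of rows, each a list of 3 entries, a list of its own where there are three numbers: the shift along the tool's x, y, z in m, then the turn, a rotation vector about the tool's x, y, z in degrees, then the opening, from 0 (shut) to 1 (fully open). In form: [[[dx, dy, dz], [wx, wy, wz], grip], ...]. A call has 1 to 20 rows; each row is the pose to reach, as a shift and turn from the pose measured when the call began, along the tool's axes at that moment; what a row does not reach only later rows make up. A row lasts 1/12 s, in which the tool goes at most 41.7 mm and 7.16 degrees, less where a joint would pass 70% of its speed; a pose out of reach is approached as far as the arm can. A call with a gripper value outside its range is refused whole. The fingers move at their own pace and stop on an object; the grip force is fixed at half the most. Time passes only in rows, so rows that repeat a pose let the fingers close. It gives the time, the measured TCP pose, the force and the opening at its end, in the units of the state.
- ctrl.get_obs(): the state, without advancing time (a new reading comes with each control period).
- ctrl.snapshot(name): name is "scene" or "side" or "wrist"; returns the picture (420x560x3 uint8, blue, green, red); there is no depth.
- ctrl.get_calibration(name): a dict with "fx", "fy", "cx", "cy" (pixels), "dist_coeffs" ([k1, k2, p1, p2, k3] as OpenCV has them; the pictures are not rectified), "R" (3x3) and "t" (3): a world point X has camera coordinates R X + t. Camera axes: x right, y down, z forward; pixel columns grow to the right and rows downward; lengths in m; the calibration is good to about 2 mm. A picture is of the moment at which its call begins: read the wrist's pose just before it. get_calibration takes no time and is no camera call; for the wrist camera it gives the pose at the moment of the call.
- ctrl.close_job(): hands the job in, once; it reports no verdict.
Trained networks look in the newest picture that a camera, given by its name, has taken for a name from the list of things; names that differ only in an ending like _2 or _b are one class to them, and where a whole thing is asked for, a point or a joint stands for the part that bears it (a point fixed in the world has none). Each returns a list of dicts, best first, with "confidence" (0 to 1); they miss things now and then, are a little off and sometimes report something else, mostly with a low value. They report only what shows in the picture. A call takes as long as a camera call. They do not tell look-alikes from the thing itself.
- ctrl.cut_out(camera, name): "pixels" (420x560 bool, what is visible of it) and "pixel" ([column, row] in pixels, amid what is visible of it).
- ctrl.landmark_of(camera, name): "pixel" ([column, row] in pixels: a listed point, or the origin of a listed thing).
The state is a dict: "clock": time; "joint_pos": joint angles; "qvel": joint speeds; "tau": joint torques, N m; "tool_pos": TCP position; "orientation": TCP orientation; "force": force on the tool from outside, world axes, zero at the start; "moment": the same for the moment, N m; "opening": finger opening in m.
Only numpy, scipy, OpenCV 4.12 (cv2) and the standard library are available. Lean on these libraries where they do the work, as an engineer would, in place of code of your own. Each camera call takes 0.05 s, during which the arm holds its last target. There are 200 camera calls.

### The job

Take the small white tub off the hook of the plain stand and hang it on the arm at the front of the steel bin, so that its crossbar sits down in the arm's notch, and let go of it. Where the notch is has to be felt: set the crossbar lightly on the arm near the bin and slide it outwards until it drops in; never press or jam it against the arm with more than 15 N. Carry the tub hanging and level so that the glass jar in it stays standing, do not set it down on the way, and leave the bottle and the cans alone.

Things in the scene. Friction and masses are not known exactly. Their poses are not given: they have to be found in the camera images.
- tub_grip (a point): centre of the white upright grip block on top of the hanging tub, 20 (x) by 30 (y) by 50 mm high. Axes are the tub's: z up, y along its crossbar. The block stands on the crossbar, a flat bar 10 (x) by 98 (y) by 8 mm thick, whose underside is 33 mm below this point. Tub and jar together weigh 0.25 to 0.42 kg.
- tub_crest (a point): centre of the underside of the tub's crossbar, the face that lies on a hook arm; axes as tub_grip. The arm passes along x through the 75 mm high opening between this face and the tub's rim.
- tub: white open tub 80 (x) by 90 (y) by 65 mm high with two straps at y = +-47 mm that rise from its sides to the ends of the crossbar; origin at the centre of its underside, 140 mm below the crossbar's underside, z up
- jar_mid (a point): centre of a small closed glass jar, 44 mm across and 48 mm high, that stands loose in the tub
- stand_hook (a point): flat top of the stand's hook arm at its root, over the centre of the post. The rigid arm, 16 mm wide, 10 mm thick, runs level along this frame's -x to 138 mm and ends in a tip standing up 14 mm. The tub's crossbar lies on it 65 to 85 mm from the root, square within 4 degrees.
- stand: the fixed steel hook stand, 175 mm high at its post, with a 10 mm base plate under the tub; origin at the centre of the post's foot, its arm points to -x
- root_arm (a point): point on the bin's front face at the level of the flat top of the bin's arm (it sinks with the arm). The steel arm, 16 mm wide and thick, runs level along this frame's -x. It has one notch across its top, 15 mm long (x) and 8 mm deep, its centre 80 to 140 mm from here: the arm is pulled out by a different amount each time, which is not measured.
- carriage: the sprung holder of the bin's arm, origin as root_arm. Pressed down, the arm sinks straight down 1.25 mm per N, at most 14 mm, then is rigid; along and across it does not give; the hanging tub sinks it 3 to 6 mm. Its top is flat from the bin to the notch and for 32 mm beyond; it ends 46 mm beyond the notch's centre in a tip standing up 14 mm.
- bin: fixed stainless steel bin 170 (x) by 210 (y) mm, 221 mm high with its closed lid; origin on the worktop under the middle of its front face, which looks to -x; it carries the arm. All stand on the worktop at z = 0
- bottle: green glass bottle, 74 mm across, 270 mm high, origin at the centre of its underside; to be left alone
- can1: aluminium can, 66 mm across, 115 mm high, origin at the centre of its underside; to be left alone
- can2: a second can like the first; to be left alone
Not all that is in view belongs to the job. What is shaped like the tub but blue, orange or purple is not meant.

How it is judged:
By the outcome, as a careful person would: the job done as asked, in the order asked, and still so for the second after the job is handed in, with the robot touching nothing.
It also fails if it takes over 66 s, if anything falls off the work surface, if the arm or the gripper's body presses on something with over 40 N, if the wrist force passes 120 N, or if a joint passes its speed limit or range.

## Working session

There is one attempt and no reset: what is moved stays moved. The work goes in short steps, Python scripts to look and compute and a tool call to move; the robot and the scene stay as the last step left them, time stands still between calls to the robot, and variables do not carry over. Pictures are saved under pics/ and viewed, about 8 in all and at most 12, crops included, and the job is handed in when it is done.

Besides the shell and the picture viewer there is one more tool, called after ">>>" as name(argument=value, ...), one argument or row to a line, values as JSON. drive_tool: Moves the arm, as the interface text tells. Its arguments: {"type":"object","properties":{"plan":{"type":"array","items":{"type":"array"}}},"required":["plan"]}

```bash
mkdir -p pics
cat > h.py <<'E'
import numpy as np, cv2
from plant import ctrl
def P(c):
    k=ctrl.get_calibration(c); K=np.array([[k['fx'],0,k['cx']],[0,k['fy'],k['cy']],[0,0,1]]); return K,np.array(k['dist_coeffs'],float),np.array(k['R']),np.array(k['t'])
def ray(c,px):
    K,d,R,t=P(c); u=cv2.undistortPoints(np.array([[px]],float),K,d)[0,0]
    return -R.T@t, R.T@np.array([u[0],u[1],1])
def at_z(c,px,z):
    o,v=ray(c,px); return o+v*(z-o[2])/v[2]
def tri(obs):
    A=np.zeros((3,3));b=np.zeros(3);L=[]
    for c,p in obs:
        o,v=ray(c,p);v=v/np.linalg.norm(v);M=np.eye(3)-np.outer(v,v);A+=M;b+=M@o;L.append((o,v))
    X=np.linalg.solve(A,b); return X,[np.linalg.norm(np.cross(X-o,v)) for o,v in L]
def proj(c,X):
    K,d,R,t=P(c); return cv2.projectPoints(np.array(X,float).reshape(-1,3),cv2.Rodrigues(R)[0],t,K,d)[0].reshape(-1,2)
E
python3 - <<'E'
from h import *
print(ctrl.get_obs())
ims=[]
for c in ['scene','side','wrist']:
    im=ctrl.snapshot(c); cv2.imwrite(f'pics/{c}0.png',im)
    print(c,'cam at',ray(c,[280,210]))
    for n in ['tub_grip','tub_crest','stand_hook','root_arm','jar_mid','stand','bin','bottle','can1']:
        print(n,[(np.round(r['pixel']).tolist(),round(r['confidence'],2)) for r in ctrl.landmark_of(c,n)])
    ims.append(im)
cv2.imwrite('pics/a.png',cv2.resize(np.hstack(ims[:2]),(800,300)))
E
```

```text
{'clock': 0.0, 'joint_pos': array([ 1.65064616e+01,  2.05913875e+01,  6.32974823e-01, -1.92389723e-02,
       -7.01368742e+01, -1.65065430e+01]), 'qvel': array([ 0.13680049,  0.13262091, -0.0425318 , -0.00235872, -0.03015834,
       -0.08245543]), 'tau': array([-8.00930356e-04, -5.82726967e+01,  2.93058443e+01,  6.99745238e+00,
        6.93249181e-03, -2.06530804e-04]), 'tool_pos': array([ 6.74498487e-01, -4.14560815e-05,  2.25619942e-01]), 'orientation': array([  95.76088041,   89.90301136, -174.24575294]), 'force': array([ 0.50087282, -1.46941141, -0.56631371]), 'moment': array([ 0.0026394 , -0.0213541 ,  0.02439043]), 'opening': 0.08733810335510152}
scene cam at (array([ 1.09062061, -0.67724588,  1.22727386]), array([-0.37656032,  0.49964119, -0.78014635]))
tub_grip [([140.0, 244.0], 0.93), ([258.0, 345.0], 0.92), ([230.0, 259.0], 0.86), ([290.0, 231.0], 0.76)]
tub_crest [([265.0, 348.0], 0.78), ([234.0, 267.0], 0.65), ([142.0, 251.0], 0.65), ([292.0, 240.0], 0.62)]
stand_hook [([258.0, 282.0], 0.78)]
root_arm [([350.0, 189.0], 0.43)]
jar_mid [([234.0, 290.0], 0.81)]
stand [([257.
[... 366 characters left out ...]
, ([374.0, 176.0], 0.81), ([304.0, 164.0], 0.64), ([272.0, 143.0], 0.5)]
tub_crest [([305.0, 172.0], 0.77), ([268.0, 201.0], 0.65), ([272.0, 154.0], 0.6), ([371.0, 179.0], 0.56)]
stand_hook [([284.0, 169.0], 0.63)]
root_arm [([220.0, 226.0], 0.95)]
jar_mid [([301.0, 198.0], 0.57)]
stand [([284.0, 202.0], 0.65), ([351.0, 186.0], 0.22)]
bin [([225.0, 272.0], 0.61)]
bottle [([188.0, 355.0], 0.6)]
can1 [([322.0, 172.0], 0.75), ([218.0, 224.0], 0.38)]
wrist cam at (array([ 0.67456047, -0.07965765,  0.38586576]), array([-0.00372309,  0.29953155, -0.95409791]))
tub_grip [([317.0, 175.0], 0.67)]
tub_crest [([314.0, 166.0], 0.97)]
stand_hook []
root_arm []
jar_mid []
stand []
bin []
bottle []
can1 []
```

Run:
```python
from h import *
s=cv2.imread('pics/scene0.png');d=cv2.imread('pics/side0.png')
a=cv2.resize(s[130:410,100:420],(400*1,350));b=cv2.resize(d[110:390,130:450],(400,350))
cv2.imwrite('pics/a2.png',np.hstack([a,b]))
for n,o in dict(grip=[('scene',[230,259]),('side',[304,164])],gr2=[('scene',[290,231]),('side',[304,164])],grb=[('scene',[230,259]),('side',[266,199])],crest=[('scene',[234,267]),('side',[305,172])],hook=[('scene',[258,282]),('side',[284,169])],root=[('scene',[350,189]),('side',[220,226])],jar=[('scene',[234,290]),('side',[301,198])],stand=[('scene',[257,316]),('side',[284,202])],bin=[('scene',[347,227]),('side',[225,272])],bottle=[('scene',[377,158]),('side',[188,355])]).items(): print(n,*[np.round(x,4) for x in tri(o)])
```

```text
grip [ 0.5926 -0.2164  0.2058] [0.0007 0.0007]
gr2 [ 0.6174 -0.1135  0.2509] [0.0642 0.0642]
grb [ 0.618  -0.1388  0.12  ] [0.0759 0.0759]
crest [ 0.5937 -0.2153  0.1718] [0.0065 0.0065]
hook [ 0.6687 -0.2097  0.1676] [0.0031 0.0031]
root [0.6941 0.1651 0.1842] [0.0011 0.0011]
jar [ 0.5967 -0.2163  0.0589] [0.0033 0.0033]
stand [ 0.6726 -0.2222  0.0105] [0.0001 0.0001]
bin [ 0.6949  0.177  -0.0012] [0.0055 0.0055]
bottle [0.6214 0.4827 0.0043] [0.0054 0.0054]
```

View pics/a2.png

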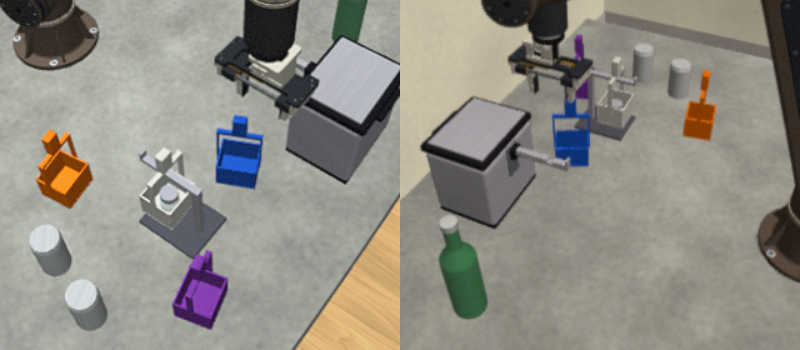

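Run:
```python
from h import *
from scipy.spatial.transform import Rotation as Ro
s=cv2.imread('pics/scene0.png');d=cv2.imread('pics/side0.png')
a=cv2.resize(s[220:340,185:305],(400,400),interpolation=2);b=cv2.resize(d[150:270,170:290],(400,400),interpolation=2);
cv2.imwrite('pics/b.png',np.hstack([a,b]))
print(Ro.from_euler('xyz',ctrl.get_obs()['orientation'],degrees=True).as_matrix().round(3))
print('root',at_z('side',[220,226],.184),'tip',at_z('side',[264,242],.184))
for p in [(140,244),(258,345),(290,231)]: print(p,at_z('scene',p,.12).round(3),at_z('scene',p,.2).round(3))
for p in [(266,199),(374,176),(272,143)]: print('side',p,at_z('side',p,.12).round(3),at_z('side',p,.2).round(3))
print('can',at_z('scene',(173,383),0),at_z('scene',(143,341),0))
```

```text
[[ 0. -1. -0.]
 [ 0. -0.  1.]
 [-1. -0.  0.]]
root [0.69318984 0.16438428 0.184     ] tip [0.54385533 0.16955014 0.184     ]
(140, 244) [ 0.327 -0.29   0.12 ] [ 0.383 -0.318  0.2  ]
(258, 345) [ 0.759 -0.321  0.12 ] [ 0.783 -0.346  0.2  ]
(290, 231) [ 0.622 -0.01   0.12 ] [ 0.656 -0.058  0.2  ]
side (266, 199) [ 0.673 -0.084  0.12 ] [0.621 0.009 0.2  ]
side (374, 176) [ 0.38  -0.376  0.12 ] [ 0.355 -0.258  0.2  ]
side (272, 143) [ 0.827 -0.43   0.12 ] [ 0.762 -0.307  0.2  ]
can [ 0.62004077 -0.4931087   0.        ] [ 0.47847628 -0.45981213  0.        ]
```

View pics/b.png

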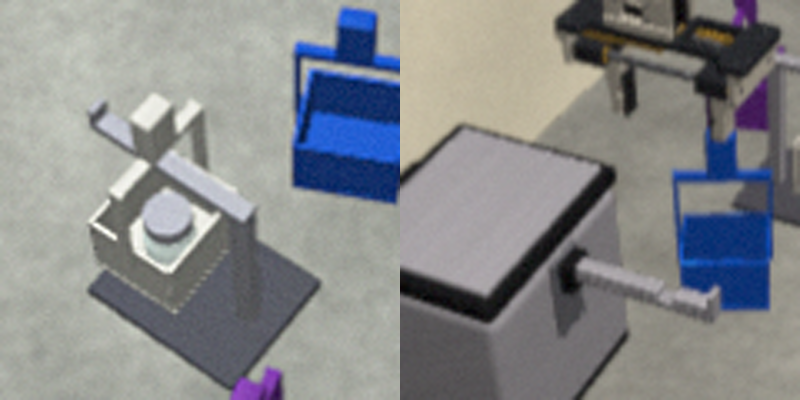

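White tub: scene (230,259), hanging on the stand's hook with the jar in it. Blue (290,231), orange (140,244) and purple (258,345) stand on the table and are decoys. The side view shows the bin arm from (220,226) to its tip at (264,242), with the notch at about (250,238).

>>> drive_tool(
  plan=[
    [[-0.064, 0.082, -0.216], [90, 0, 0], 1],
    [[-0.064, 0.082, -0.216], [90, 0, 0], 1],
    [[-0.064, 0.082, -0.216], [90, 0, 0], 1],
    [[-0.064, 0.082, -0.216], [90, 0, 0], 1],
    [[-0.064, 0.082, -0.216], [90, 0, 0], 1],
    [[-0.064, 0.082, -0.216], [90, 0, 0], 1],
    [[-0.064, 0.082, -0.216], [90, 0, 0], 1],
    [[-0.064, 0.082, -0.216], [90, 0, 0], 1],
    [[-0.064, 0.082, -0.216], [90, 0, 0], 1],
    [[-0.064, 0.082, -0.216], [90, 0, 0], 1],
    [[-0.064, 0.082, -0.216], [90, 0, 0], 1],
    [[-0.064, 0.082, -0.216], [90, 0, 0], 1],
    [[-0.064, 0.082, -0.216], [90, 0, 0], 1],
    [[-0.064, 0.082, -0.216], [90, 0, 0], 1],
    [[-0.064, 0.082, -0.216], [90, 0, 0], 1],
    [[-0.064, 0.082, -0.216], [90, 0, 0], 1],
  ],
)

```text
clock: 2.83
tool_pos: [0.593, -0.2161, 0.2906]
orientation: [-14.4, 90.0, -14.3]
force: [-0.3, 0.2, 0.3]
opening: 0.0876
```

Run:
```python
from h import *
from scipy.spatial.transform import Rotation as Ro
o=ctrl.get_obs();print(o['clock'],o['tool_pos'],o['force'],Ro.from_euler('xyz',o['orientation'],degrees=True).as_matrix().round(3))
im=ctrl.snapshot('wrist');cv2.imwrite('pics/w1.png',im)
for n,z in [('tub_grip',.207),('tub_crest',.174),('stand_hook',.174),('jar_mid',.06)]:
    for r in ctrl.landmark_of('wrist',n): print(n,np.round(r['pixel']),round(r['confidence'],2),at_z('wrist',r['pixel'],z).round(4))
```

```text
2.8333 [ 0.59296725 -0.21605232  0.29057646] [-0.29618723  0.20615374  0.32297995] [[ 0.    -0.003  1.   ]
 [-0.     1.     0.003]
 [-1.    -0.     0.   ]]
tub_grip [278. 216.] 0.91 [ 0.5941 -0.2164  0.207 ]
tub_grip [451. 256.] 0.89 [ 0.6317 -0.0621  0.207 ]
tub_grip [108.  92.] 0.68 [ 0.4956 -0.3457  0.207 ]
tub_grip [172. 360.] 0.67 [ 0.7471 -0.3229  0.207 ]
tub_crest [182. 335.] 0.9 [ 0.7435 -0.3219  0.174 ]
tub_crest [276. 207.] 0.72 [ 0.596  -0.2182  0.174 ]
tub_crest [436. 246.] 0.63 [ 0.6361 -0.0587  0.174 ]
stand_hook [279. 281.] 0.93 [ 0.6755 -0.2151  0.174 ]
stand_hook [518. 234.] 0.53 [0.6231 0.0231 0.174 ]
jar_mid [279. 180.] 0.91 [ 0.5942 -0.2153  0.06  ]
```

View pics/w1.png

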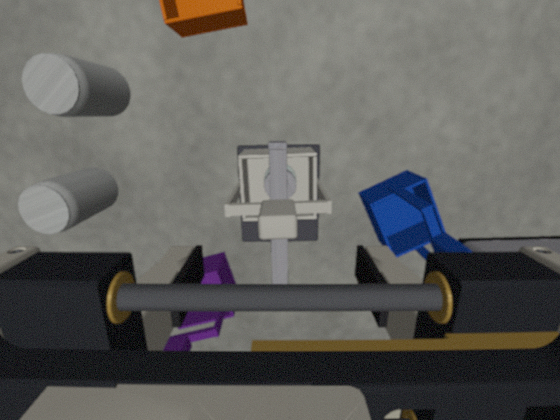

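The white tub hangs centred under the open jaws: block at (278,216), bar about (226,210)–(331,207). It lies within 2 mm of the earlier estimate. Descending to grip.

>>> drive_tool(
  plan=[
    [[0.03, 0, 0.001], [-1.5, 0, 0], 1],
    [[0.06, 0, 0.001], [-1.5, 0, 0], 1],
    [[0.08, 0, 0.001], [-1.5, 0, 0], 1],
    [[0.099, 0, 0.001], [-1.5, 0, 0], 1],
    [[0.099, 0, 0.001], [-1.5, 0, 0], 1],
    [[0.099, 0, 0.001], [-1.5, 0, 0], 0.6],
    [[0.099, 0, 0.001], [-1.5, 0, 0], 0.4],
    [[0.099, 0, 0.001], [-1.5, 0, 0], 0.2],
    [[0.099, 0, 0.001], [-1.5, 0, 0], 0.1],
    [[0.099, 0, 0.001], [-1.5, 0, 0], 0.1],
    [[0.099, 0, 0.001], [-1.5, 0, 0], 0.1],
    [[0.099, 0, 0.001], [-1.5, 0, 0], 0.1],
    [[0.099, 0, 0.001], [-1.5, 0, 0], 0.1],
  ],
)

```text
clock: 4.17
tool_pos: [0.594, -0.216, 0.1917]
orientation: [-6.2, 90.0, -4.7]
force: [-0.5, 0.3, -0.0]
opening: 0.0397
```

>>> drive_tool(
  plan=[
    [[0, 0, 0], [0, 0, 0], 0],
    [[0, 0, 0], [0, 0, 0], 0],
    [[0, 0, 0], [0, 0, 0], 0],
    [[0, 0, 0], [0, 0, 0], 0],
    [[0, 0, 0], [0, 0, 0], 0],
    [[0, 0, 0], [0, 0, 0], 0],
  ],
)

```text
clock: 4.67
tool_pos: [0.594, -0.2162, 0.1919]
orientation: [-41.6, 90.0, -40.0]
force: [-0.7, -2.1, 1.3]
opening: 0.0298
```

>>> drive_tool(
  plan=[
    [[-0.001, 0, 0], [0, 0, 0], 0],
    [[-0.004, 0, 0], [0, 0, 0], 0],
    [[-0.008, 0, 0], [0, 0, 0], 0],
    [[-0.012, 0, 0], [0, 0, 0], 0],
    [[-0.016, 0, 0], [0, 0, 0], 0],
    [[-0.02, 0, 0], [0, 0, 0], 0],
    [[-0.024, 0, 0], [0, 0, 0], 0],
    [[-0.028, 0, 0], [0, 0, 0], 0],
    [[-0.032, 0, 0], [0, 0, 0], 0],
    [[-0.036, 0, 0], [0, 0, 0], 0],
    [[-0.038, 0, 0], [0, 0, 0], 0],
    [[-0.039, 0, 0], [0, 0, 0], 0],
    [[-0.039, 0, 0], [0, 0, 0], 0],
    [[-0.039, 0, 0], [0, 0, 0], 0],
  ],
)

```text
clock: 5.83
tool_pos: [0.5939, -0.2161, 0.2308]
orientation: [-40.0, 90.0, -38.4]
force: [0.1, 0.3, -3.1]
opening: 0.0296
```

Run:
```python
from h import *
from scipy.spatial.transform import Rotation as Ro
im=ctrl.snapshot('side');im2=ctrl.snapshot('scene')
o=ctrl.get_obs();print(o['clock'],o['tool_pos'],o['force'],o['opening'],Ro.from_euler('xyz',o['orientation'],degrees=True).as_matrix().round(3))
cv2.imwrite('pics/c.png',np.hstack([cv2.resize(im[110:230,240:360],(400,400)),cv2.resize(im2[190:310,170:290],(400,400))]))
```

```text
5.9333 [ 0.593856   -0.21612721  0.23063117] [ 0.24275711  0.69138727 -3.14578069] 0.029780606566420287 [[-0.    -0.027  1.   ]
 [-0.     1.     0.027]
 [-1.    -0.    -0.   ]]
```

View pics/c.png

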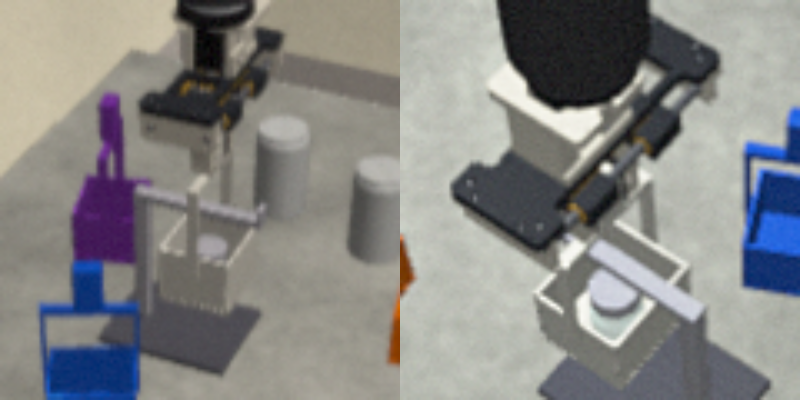

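Lifted level with the jar standing; the measured weight is about 3.1 N. Pulling it out along the hook.

>>> drive_tool(
  plan=[
    [[0, 0, -0.001], [0, 0, 0], 0],
    [[0, 0, -0.003], [0, 0, 0], 0],
    [[0, 0, -0.007], [0, 0, 0], 0],
    [[0, 0, -0.013], [0, 0, 0], 0],
    [[0, 0, -0.021], [0, 0, 0], 0],
    [[0, 0, -0.031], [0, 0, 0], 0],
    [[0, 0, -0.042], [0, 0, 0], 0],
    [[0, 0, -0.053], [0, 0, 0], 0],
    [[0, 0, -0.064], [0, 0, 0], 0],
    [[0, 0, -0.075], [0, 0, 0], 0],
    [[0, 0, -0.086], [0, 0, 0], 0],
    [[0, 0, -0.097], [0, 0, 0], 0],
    [[0, 0, -0.108], [0, 0, 0], 0],
    [[0, 0, -0.118], [0, 0, 0], 0],
    [[0, 0, -0.126], [0, 0, 0], 0],
    [[0, 0, -0.132], [0, 0, 0], 0],
    [[0, 0, -0.136], [0, 0, 0], 0],
    [[0, 0, -0.139], [0, 0, 0], 0],
    [[0, 0, -0.14], [0, 0, 0], 0],
    [[0, 0, -0.14], [0, 0, 0], 0],
  ],
)

```text
clock: 7.6
tool_pos: [0.4539, -0.2199, 0.2307]
orientation: [-102.0, 90.0, -100.5]
force: [-0.1, -0.3, -4.0]
opening: 0.0302
```

>>> drive_tool(
  plan=[
    [[0, 0.002, 0], [0, 0, 0], 0],
    [[-0.001, 0.006, 0], [0, 0, 0], 0],
    [[-0.002, 0.012, -0.001], [0, 0, 0], 0],
    [[-0.003, 0.02, -0.001], [0, 0, 0], 0],
    [[-0.004, 0.03, -0.001], [0, 0, 0], 0],
    [[-0.005, 0.042, -0.002], [0, 0, 0], 0],
    [[-0.006, 0.056, -0.002], [0, 0, 0], 0],
    [[-0.007, 0.072, -0.003], [0, 0, 0], 0],
    [[-0.008, 0.09, -0.003], [0, 0, 0], 0],
    [[-0.008, 0.11, -0.004], [0, 0, 0], 0],
    [[-0.008, 0.128, -0.004], [0, 0, 0], 0],
    [[-0.008, 0.144, -0.004], [0, 0, 0], 0],
    [[-0.008, 0.158, -0.005], [0, 0, 0], 0],
    [[-0.008, 0.17, -0.005], [0, 0, 0], 0],
    [[-0.008, 0.18, -0.005], [0, 0, 0], 0],
    [[-0.008, 0.187, -0.005], [0, 0, 0], 0],
    [[-0.008, 0.191, -0.005], [0, 0, 0], 0],
    [[-0.008, 0.193, -0.005], [0, 0, 0], 0],
    [[-0.008, 0.194, -0.005], [0, 0, 0], 0],
    [[-0.008, 0.194, -0.005], [0, 0, 0], 0],
  ],
)

```text
clock: 9.27
tool_pos: [0.4437, -0.0262, 0.2386]
orientation: [-122.4, 90.0, -120.9]
force: [0.4, -0.1, -3.9]
opening: 0.0298
```

>>> drive_tool(
  plan=[
    [[0, 0.002, 0], [0, 0, 0], 0],
    [[0, 0.006, 0], [0, 0, 0], 0],
    [[0, 0.012, -0.001], [0, 0, 0], 0],
    [[0, 0.02, -0.001], [0, 0, 0], 0],
    [[0, 0.03, -0.001], [0, 0, 0], 0],
    [[0, 0.042, -0.002], [0, 0, 0], 0],
    [[0, 0.056, -0.002], [0, 0, 0], 0],
    [[0, 0.072, -0.003], [0, 0, 0], 0],
    [[0, 0.09, -0.003], [0, 0, 0], 0],
    [[0, 0.11, -0.004], [0, 0, 0], 0],
    [[0, 0.128, -0.004], [0, 0, 0], 0],
    [[0, 0.144, -0.004], [0, 0, 0], 0],
    [[0, 0.158, -0.005], [0, 0, 0], 0],
    [[0, 0.17, -0.005], [0, 0, 0], 0],
    [[0, 0.18, -0.005], [0, 0, 0], 0],
    [[0, 0.187, -0.005], [0, 0, 0], 0],
    [[0, 0.191, -0.005], [0, 0, 0], 0],
    [[0, 0.193, -0.005], [0, 0, 0], 0],
    [[0, 0.194, -0.005], [0, 0, 0], 0],
    [[0, 0.194, -0.005], [0, 0, 0], 0],
  ],
)

```text
clock: 10.93
tool_pos: [0.4336, 0.1673, 0.2385]
orientation: [-116.8, 90.0, -115.3]
force: [-1.3, -0.0, -2.7]
opening: 0.03
```

Run:
```python
from h import *
from scipy.spatial.transform import Rotation as Ro
ims={c:ctrl.snapshot(c) for c in ['scene','side','wrist']}
o=ctrl.get_obs();print(o['clock'],o['tool_pos'],o['force'],o['opening'],Ro.from_euler('xyz',o['orientation'],degrees=True).as_matrix().round(3))
for c in ims:
    cv2.imwrite(f'pics/{c}2.png',ims[c])
    for n in ['root_arm','tub_crest','tub_grip','jar_mid','bin']:
        print(c,n,[(np.round(r['pixel'],1).tolist(),round(r['confidence'],2),at_z(c,r['pixel'],.184).round(3)) for r in ctrl.landmark_of(c,n)])
cv2.imwrite('pics/d.png',np.hstack([cv2.resize(ims['scene'][120:270,200:400],(400,300),interpolation=2),cv2.resize(ims['side'][150:300,170:370],(400,300),interpolation=2)]))
w=cv2.resize(ims['wrist'],(400,300)); cv2.imwrite('pics/d.png',np.vstack([cv2.imread('pics/d.png'),np.hstack([w,cv2.resize(ims['scene'],(400,300))])]))
```

```text
11.0833 [0.4335637  0.16714311 0.23856129] [-0.28262671 -0.10632436 -3.63645358] 0.029756574671050813 [[-0.    -0.026  1.   ]
 [-0.     1.     0.026]
 [-1.    -0.    -0.   ]]
scene root_arm [([352.2, 185.3], 0.63, array([0.693, 0.181, 0.184]))]
scene tub_crest [([263.7, 351.7], 0.93, array([ 0.798, -0.346,  0.184])), ([293.2, 237.9], 0.9, array([ 0.668, -0.061,  0.184])), ([143.9, 253.4], 0.65, array([ 0.401, -0.326,  0.184])), ([275.7, 140.5], 0.62, array([0.417, 0.194, 0.184]))]
scene tub_grip [([143.8, 241.3], 0.98, array([ 0.373, -0.3  ,  0.184])), ([258.3, 344.8], 0.87, array([ 0.779, -0.341,  0.184])), ([291.9, 230.6], 0.84, array([ 0.652, -0.044,  0.184])), ([275.4, 132.8], 0.59, array([0.396, 0.22 , 0.184]))]
scene jar_mid [([273.4, 166.6], 0.47, array([0.477, 0.105, 0.184]))]
scene bin [([344.8, 226.9], 0.8, array([0.754, 0.048, 0.184]))]
side root_arm [([219.6, 225.4], 0.78, array([0.696, 0.163, 0.184]))]
side tub_crest [([298.0, 244.7], 0.96, array([0.453, 0.139, 0.184])), ([369.4, 180.4], 0.95, array([ 0.366, -0.25 ,  0.184])), ([273.5, 155.1], 0.57, array([ 0.73 , -0.256,  0.184]))]
side tub_grip [([262.4, 196.6], 0.69, array([ 0.648, -0.016,  0.184])), ([300.3, 234.3], 0.65, array([0.465, 0.096, 0.184])), ([271.9, 144.4], 0.61, array([ 0.77 , -0.322,  0.184]))]
side jar_mid [([296.4, 272.5], 0.61, array([0.413, 0.236, 0.184]))]
side bin []
wrist root_arm []
wrist tub_crest [([279.3, 251.4], 0.61, array([0.454, 0.169, 0.184]))]
wrist tub_grip [([276.9, 276.6], 0.69, array([0.476, 0.168, 0.184]))]
wrist jar_mid [([280.1, 198.4], 0.89, array([0.411, 0.168, 0.184]))]
wrist bin []
```

View pics/d.png

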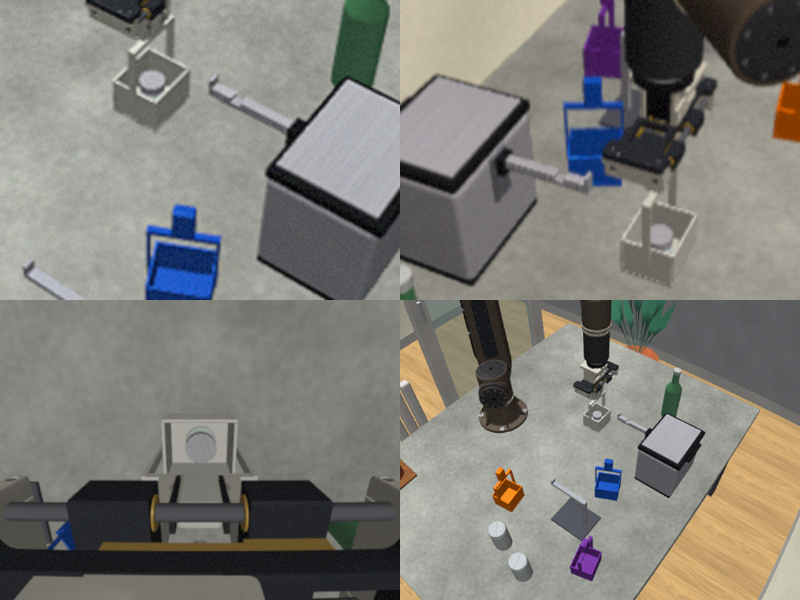

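Run:
```python
from h import *
s=cv2.imread('pics/scene2.png');d=cv2.imread('pics/side2.png')
a=cv2.resize(s[150:200,295:365],(800//2*2,571),interpolation=2)
cv2.imwrite('pics/e.png',np.vstack([cv2.resize(s[152:196,295:365],(477,300),interpolation=2),cv2.resize(d[212:256,210:280],(477,300),interpolation=2)]))
print('tip top',tri([('scene',[306.5,161]),('side',[264,239])]))
print('root',tri([('scene',[352,185.3]),('side',[219.6,225.4])]))
# predicted overlay check points
for y in [0,-2,-4,2]:
    u=np.array([-np.cos(np.radians(y)),-np.sin(np.radians(y)),0]);r=np.array([.6945,.1655,.184]);X=[r+u*.149+[0,0,.014],r+u*.08]
    print(y,proj('scene',X).round(1).tolist(),proj('side',X).round(1).tolist())
```

```text
tip top (array([0.54406625, 0.17016829, 0.19575205]), [np.float64(0.0009034067219604881), np.float64(0.0009034067219603735)])
root (array([0.69269363, 0.17189682, 0.19239488]), [np.float64(0.0032606614694953625), np.float64(0.0032606614694954458)])
0 [[305.7, 161.6], [325.6, 175.9]] [[264.0, 237.3], [243.0, 233.9]]
-2 [[306.8, 160.5], [326.2, 175.3]] [[263.1, 238.4], [242.5, 234.5]]
-4 [[307.9, 159.5], [326.8, 174.8]] [[262.1, 239.5], [241.9, 235.1]]
2 [[304.6, 162.6], [325.1, 176.5]] [[264.8, 236.1], [243.4, 233.3]]
```

View pics/e.png

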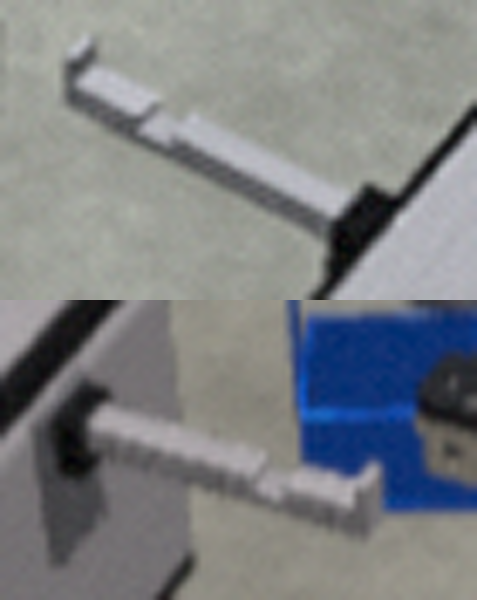

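Run:
```python
from h import *
q=lambda c,x,y:(c,[295+x/6.81,152+y/6.81] if c=='scene' else [210+x/6.81,212+y/6.81])
for n,a,b in [('tip',(83,45),(372,170)),('near',(348,203),(97,118)),('notch',(172,113),(277,165)),('end',(85,75),(352,185))]:
    print(n,*[np.round(v,4) for v in tri([q('scene',*a),q('side',*b)])])
```

```text
tip [0.5432 0.1711 0.2043] [0.0026 0.0026]
near [0.6725 0.1768 0.1886] [0.0019 0.0019]
notch [0.5878 0.1725 0.1909] [0.0027 0.0027]
end [0.5503 0.1692 0.1921] [0.0007 0.0007]
```

Run:
```python
from h import *
print(tri([('scene',[275.7,140.5]),('side',[298,244.7])]))
print(tri([('scene',[275.4,132.8]),('side',[300.3,234.3])]), 'true grip ~ .4336 .1672 .2545')
print(proj('scene',[.4336,.1672,.2545]),proj('side',[.4336,.1672,.2545]))
# refined arm fit
from scipy.optimize import least_squares
q=lambda c,x,y:[295+x/6.81,152+y/6.81] if c=='scene' else [210+x/6.81,212+y/6.81]
obs=[(q('scene',83,45),q('side',372,170)),(q('scene',172,113),q('side',277,165)),(q('scene',85,75),q('side',352,185)),(q('scene',348,203),q('side',97,118))]
def model(p):
    x,y,z,yaw,near=p;u=np.array([-np.cos(yaw),-np.sin(yaw),0]);n=np.array([x,y,z])
    return [n+u*.039+[0,0,.014],n,n+u*.032,n-u*near]
def f(p):
    X=model(p);return np.r_[(proj('scene',X)-[o[0] for o in obs]).ravel(),(proj('side',X)-[o[1] for o in obs]).ravel()]
r=least_squares(f,[.588,.17,.19,0,.085]);print(r.x,np.degrees(r.x[3]),r.fun.round(1))
J=np.linalg.inv(r.jac.T@r.jac);print(np.sqrt(np.diag(J)))
```

```text
(array([0.43845331, 0.16830327, 0.21548849]), [np.float64(0.0013669385750150823), np.float64(0.0013669385750151783)])
(array([0.43749493, 0.16370858, 0.24899703]), [np.float64(0.0015097548461823584), np.float64(0.0015097548461824996)]) true grip ~ .4336 .1672 .2545
[[274.52670536 130.02816832]] [[300.57618691 234.05855338]]
[0.58409826 0.17212671 0.19049622 0.05643686 0.08845993] 3.233593858695912 [-0.6  0.4 -2.1 -0.5  1.   0.5 -0.6 -0.5 -1.4 -0.4  0.3  0.5 -0.5  0.4
 -0.8 -0.4]
[0.00129707 0.0013282  0.00138619 0.02631693 0.00255174]
```

>>> drive_tool(
  plan=[
    [[-0.001, 0, 0], [0, 0, 0], 0],
    [[-0.002, 0.001, 0.002], [0, 0, 0], 0],
    [[-0.003, 0.001, 0.005], [0, 0, 0], 0],
    [[-0.004, 0.001, 0.009], [0, 0, 0], 0],
    [[-0.004, 0.001, 0.014], [0, 0, 0], 0],
    [[-0.004, 0.001, 0.02], [0, 0, 0], 0],
    [[-0.004, 0.001, 0.028], [0, 0, 0], 0],
    [[-0.004, 0.001, 0.036], [0, 0, 0], 0],
    [[-0.004, 0.001, 0.045], [0, 0, 0], 0],
    [[-0.004, 0.001, 0.054], [0, 0, 0], 0],
    [[-0.004, 0.001, 0.063], [0, 0, 0], 0],
    [[-0.004, 0.001, 0.072], [0, 0, 0], 0],
    [[-0.004, 0.001, 0.08], [0, 0, 0], 0],
    [[-0.004, 0.001, 0.087], [0, 0, 0], 0],
    [[-0.004, 0.001, 0.092], [0, 0, 0], 0],
    [[-0.004, 0.001, 0.096], [0, 0, 0], 0],
    [[-0.004, 0.001, 0.099], [0, 0, 0], 0],
    [[-0.004, 0.001, 0.1], [0, 0, 0], 0],
    [[-0.004, 0.001, 0.1], [0, 0, 0], 0],
  ],
)

```text
clock: 13.42
tool_pos: [0.5335, 0.1713, 0.2425]
orientation: [-127.9, 90.0, -126.4]
force: [0.3, 0.2, -4.0]
opening: 0.0298
```

Run:
```python
from h import *
a=ctrl.snapshot('scene');b=ctrl.snapshot('side')
o=ctrl.get_obs();print(o['clock'],o['tool_pos'],o['force'])
cv2.imwrite('pics/scene3.png',a);cv2.imwrite('pics/side3.png',b)
cv2.imwrite('pics/f.png',np.hstack([cv2.resize(a[125:205,280:360],(400,400),interpolation=2),cv2.resize(b[205:305,215:315],(400,400),interpolation=2)]))
```

```text
13.5167 [0.5332174  0.17125383 0.24256926] [-0.19983598 -0.26956384 -3.67676671]
```

View pics/f.png

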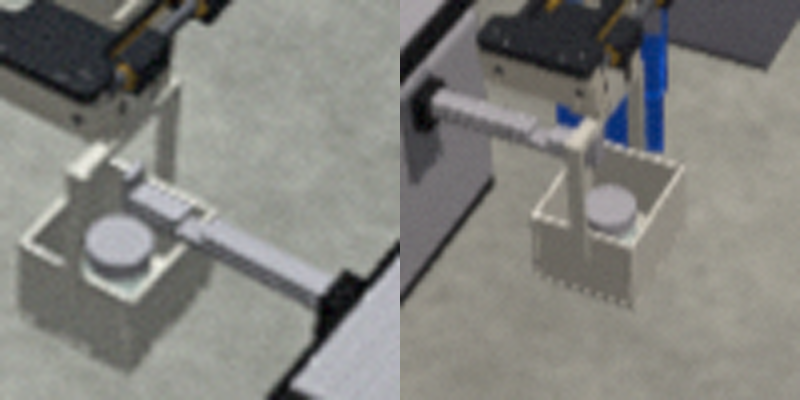

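The arm's tip is inside the opening, below the crossbar and between the straps (scene crop (130,175)), and the jar is standing. Going on towards the bin.

>>> drive_tool(
  plan=[
    [[0, 0, 0.001], [0, 0, 0], 0],
    [[0, 0, 0.003], [0, 0, 0], 0],
    [[0, 0, 0.006], [0, 0, 0], 0],
    [[0, 0, 0.01], [0, 0, 0], 0],
    [[0, 0, 0.015], [0, 0, 0], 0],
    [[0, 0, 0.021], [0, 0, 0], 0],
    [[0, 0, 0.028], [0, 0, 0], 0],
    [[0, 0, 0.036], [0, 0, 0], 0],
    [[0, 0, 0.045], [0, 0, 0], 0],
    [[0, 0, 0.054], [0, 0, 0], 0],
    [[0, 0, 0.063], [0, 0, 0], 0],
    [[0, 0, 0.072], [0, 0, 0], 0],
    [[0, 0, 0.08], [0, 0, 0], 0],
    [[0, 0, 0.087], [0, 0, 0], 0],
    [[0, 0, 0.092], [0, 0, 0], 0],
    [[0, 0, 0.096], [0, 0, 0], 0],
    [[0, 0, 0.099], [0, 0, 0], 0],
    [[0, 0, 0.1], [0, 0, 0], 0],
    [[0, 0, 0.1], [0, 0, 0], 0],
  ],
)

```text
clock: 15.1
tool_pos: [0.6332, 0.174, 0.2425]
orientation: [-143.6, 90.0, -142.0]
force: [-0.0, -0.1, -2.9]
opening: 0.0298
```

Run:
```python
from h import *
a=ctrl.snapshot('scene');b=ctrl.snapshot('side')
F=[ctrl.get_obs()['force']]
for i in range(3): ctrl.snapshot('wrist');F.append(ctrl.get_obs()['force'])
o=ctrl.get_obs();print(o['clock'],o['tool_pos'],np.round(F,2))
cv2.imwrite('pics/scene4.png',a);cv2.imwrite('pics/side4.png',b)
cv2.imwrite('pics/g.png',np.hstack([cv2.resize(a[140:220,290:370],(400,400),interpolation=2),cv2.resize(b[195:295,190:290],(400,400),interpolation=2)]))
```

```text
15.35 [0.6329715  0.17402967 0.24277356] [[-0.47  0.24 -2.53]
 [ 0.58 -0.15 -2.8 ]
 [ 0.81  0.04 -3.72]
 [-0.04  0.12 -2.98]]
```

View pics/g.png

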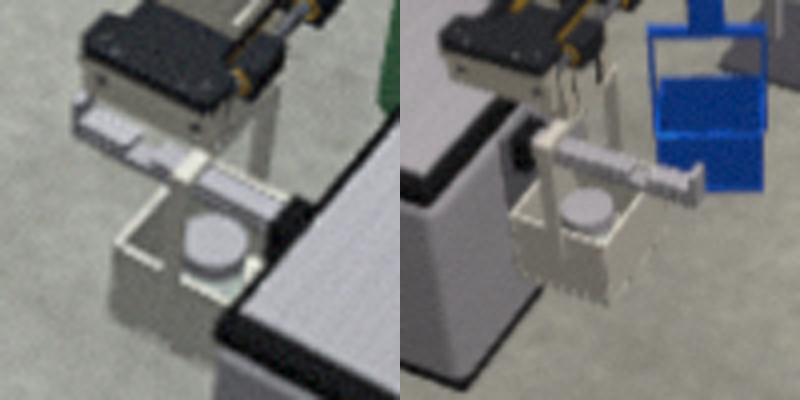

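>>> drive_tool(
  plan=[
    [[0.001, 0, 0], [0, 0, 0], 0],
    [[0.004, 0, 0], [0, 0, 0], 0],
    [[0.008, 0, 0], [0, 0, 0], 0],
    [[0.013, 0, 0], [0, 0, 0], 0],
    [[0.018, 0, 0], [0, 0, 0], 0],
    [[0.022, 0, 0], [0, 0, 0], 0],
    [[0.025, 0, 0], [0, 0, 0], 0],
    [[0.027, 0, 0], [0, 0, 0], 0],
    [[0.028, 0, 0], [0, 0, 0], 0],
    [[0.029, 0, 0], [0, 0, 0], 0],
  ],
)

```text
clock: 16.18
tool_pos: [0.6331, 0.174, 0.2137]
orientation: [-73.2, 90.0, -71.6]
force: [-0.3, -1.0, -3.3]
opening: 0.0299
```

```bash
cat > f.py <<'E'
from h import *
F=[]
for i in range(5): ctrl.snapshot('side');F.append(ctrl.get_obs()['force'])
o=ctrl.get_obs();print(round(o['clock'],2),o['tool_pos'].round(4),np.mean(F,0).round(2),'opening',round(o['opening'],4))
E
python3 f.py
```

```text
16.43 [0.633 0.174 0.214] [ 0.18 -0.23 -3.45] opening 0.0298
```

>>> drive_tool(
  plan=[
    [[0.001, 0, 0], [0, 0, 0], 0],
    [[0.002, 0, 0], [0, 0, 0], 0],
    [[0.003, 0, 0], [0, 0, 0], 0],
    [[0.003, 0, 0], [0, 0, 0], 0],
  ],
)

```text
clock: 16.77
tool_pos: [0.633, 0.174, 0.2107]
orientation: [-135.6, 90.0, -134.0]
force: [0.9, 0.2, -3.1]
opening: 0.0298
```

```bash
python3 f.py
```

```text
17.02 [0.6332 0.1741 0.2111] [ 0.04  0.37 -3.46] opening 0.0301
```

>>> drive_tool(
  plan=[
    [[0.001, 0, 0], [0, 0, 0], 0],
    [[0.002, 0, 0], [0, 0, 0], 0],
    [[0.003, 0, 0], [0, 0, 0], 0],
    [[0.003, 0, 0], [0, 0, 0], 0],
  ],
)

```text
clock: 17.35
tool_pos: [0.633, 0.174, 0.2077]
orientation: [-121.3, 90.0, -119.8]
force: [-0.0, 0.8, -4.2]
opening: 0.0301
```

```bash
python3 f.py
```

```text
17.6 [0.6332 0.174  0.2081] [ 0.01  0.35 -3.3 ] opening 0.0302
```

>>> drive_tool(
  plan=[
    [[0.001, 0, 0], [0, 0, 0], 0],
    [[0.002, 0, 0], [0, 0, 0], 0],
    [[0.003, 0, 0], [0, 0, 0], 0],
    [[0.003, 0, 0], [0, 0, 0], 0],
  ],
)

```text
clock: 17.93
tool_pos: [0.6333, 0.1741, 0.2051]
orientation: [9.8, 90.0, 11.4]
force: [0.6, 0.4, -0.7]
opening: 0.03
```

```bash
python3 f.py
```

```text
18.18 [0.6333 0.1741 0.2053] [ 0.28  0.07 -2.06] opening 0.0298
```

>>> drive_tool(
  plan=[
    [[0.001, 0, 0], [0, 0, 0], 0],
    [[0.002, 0, 0], [0, 0, 0], 0],
    [[0.002, 0, -0.001], [0, 0, 0], 0],
    [[0.002, 0, -0.003], [0, 0, 0], 0],
    [[0.002, 0, -0.005], [0, 0, 0], 0],
    [[0.002, 0, -0.007], [0, 0, 0], 0],
    [[0.002, 0, -0.009], [0, 0, 0], 0],
    [[0.002, 0, -0.011], [0, 0, 0], 0],
    [[0.002, 0, -0.013], [0, 0, 0], 0],
    [[0.002, 0, -0.015], [0, 0, 0], 0],
  ],
)

```text
clock: 19.02
tool_pos: [0.6181, 0.1737, 0.2033]
orientation: [14.7, 89.9, 16.3]
force: [1.6, -1.0, -1.4]
opening: 0.0292
```

```bash
python3 f.py
```

```text
19.27 [0.6178 0.1737 0.203 ] [-0.56  0.34 -0.73] opening 0.0297
```

>>> drive_tool(
  plan=[
    [[0, 0, -0.002], [0, 0, 0], 0],
    [[0, 0, -0.004], [0, 0, 0], 0],
    [[0, 0, -0.006], [0, 0, 0], 0],
    [[0, 0, -0.008], [0, 0, 0], 0],
    [[0, 0, -0.01], [0, 0, 0], 0],
    [[0, 0, -0.012], [0, 0, 0], 0],
    [[0, 0, -0.014], [0, 0, 0], 0],
  ],
)

```text
clock: 19.85
tool_pos: [0.6036, 0.1733, 0.2031]
orientation: [130.7, 90.0, 132.3]
force: [1.4, 0.2, -1.7]
opening: 0.0295
```

```bash
python3 f.py
```

```text
20.1 [0.6034 0.1732 0.2028] [-0.48  0.21 -0.38] opening 0.0297
```

>>> drive_tool(
  plan=[
    [[0, 0, -0.001], [0, 0, 0], 0],
    [[0, 0, -0.002], [0, 0, 0], 0],
    [[0, 0, -0.003], [0, 0, 0], 0],
    [[0, 0, -0.004], [0, 0, 0], 0],
    [[0, 0, -0.005], [0, 0, 0], 0],
  ],
)

```text
clock: 20.52
tool_pos: [0.5984, 0.1731, 0.2029]
orientation: [-176.5, 90.0, -174.9]
force: [0.8, -0.0, -0.7]
opening: 0.0299
```

```bash
python3 f.py
```

```text
20.77 [0.5982 0.173  0.2028] [ 0.68  0.2  -0.24] opening 0.0299
```

>>> drive_tool(
  plan=[
    [[0, 0, -0.001], [0, 0, 0], 0],
    [[0, 0, -0.002], [0, 0, 0], 0],
    [[0, 0, -0.003], [0, 0, 0], 0],
  ],
)

```text
clock: 21.02
tool_pos: [0.5952, 0.173, 0.2028]
orientation: [-171.7, 89.9, -170.2]
force: [1.5, 0.4, -1.3]
opening: 0.0299
```

```bash
python3 f.py
```

```text
21.27 [0.595  0.1729 0.2028] [ 1.06 -0.27 -0.46] opening 0.0304
```

>>> drive_tool(
  plan=[
    [[0, 0, -0.001], [0, 0, 0], 0],
    [[0, 0, -0.002], [0, 0, 0], 0],
  ],
)

```text
clock: 21.43
tool_pos: [0.5931, 0.1729, 0.2028]
orientation: [-173.6, 89.9, -172.0]
force: [1.1, 0.3, -0.8]
opening: 0.0302
```

```bash
python3 f.py
```

```text
21.68 [0.5929 0.1729 0.2027] [ 0.86 -0.03 -0.21] opening 0.0298
```

Still about 3 N on the arm and no drop yet. Continuing in 2 mm steps.

>>> drive_tool(
  plan=[
    [[0, 0, -0.001], [0, 0, 0], 0],
    [[0, 0, -0.002], [0, 0, 0], 0],
  ],
)

```text
clock: 21.85
tool_pos: [0.591, 0.1728, 0.2028]
orientation: [-172.8, 89.9, -171.2]
force: [2.0, 0.1, -1.2]
opening: 0.0298
```

```bash
python3 f.py
```

```text
22.1 [0.5908 0.1728 0.2027] [ 0.75 -0.04 -0.71] opening 0.0298
```

>>> drive_tool(
  plan=[
    [[0, 0, -0.001], [0, 0, 0], 0],
    [[0, 0, -0.002], [0, 0, 0], 0],
  ],
)

```text
clock: 22.27
tool_pos: [0.5889, 0.1728, 0.2027]
orientation: [-172.2, 89.9, -170.7]
force: [1.5, -0.3, -0.6]
opening: 0.0299
```

```bash
python3 f.py
```

```text
22.52 [0.5887 0.1727 0.2027] [ 1.05 -0.09 -0.88] opening 0.03
```

>>> drive_tool(
  plan=[
    [[0, 0, -0.001], [0, 0, 0], 0],
    [[0, 0, -0.002], [0, 0, 0], 0],
  ],
)

```text
clock: 22.68
tool_pos: [0.5862, 0.1726, 0.2022]
orientation: [-170.9, 89.8, -169.3]
force: [0.2, -0.6, -3.4]
opening: 0.0299
```

```bash
python3 f.py
```

```text
22.93 [0.5863 0.1726 0.2023] [ 0.02 -0.21 -3.2 ] opening 0.0299
```

>>> drive_tool(
  plan=[
    [[0, 0, -0.001], [0, 0, 0], 0],
    [[0, 0, -0.001], [0, 0, 0], 0],
  ],
)

```text
clock: 23.1
tool_pos: [0.5849, 0.1724, 0.2019]
orientation: [-167.8, 89.8, -166.3]
force: [-0.3, -0.1, -2.3]
opening: 0.0299
```

```bash
python3 f.py
```

```text
23.35 [0.5853 0.1726 0.2022] [-0.33  0.05 -3.54] opening 0.0299
```

It dropped in at x ≈ 0.586: the load went from about 3 N to 0, with no side force. Lowering onto the notch floor.

>>> drive_tool(
  plan=[
    [[0.001, 0, 0], [0, 0, 0], 0],
    [[0.002, 0, 0], [0, 0, 0], 0],
    [[0.003, 0, 0], [0, 0, 0], 0],
    [[0.004, 0, 0], [0, 0, 0], 0],
  ],
)

```text
clock: 23.68
tool_pos: [0.5852, 0.1725, 0.1981]
orientation: [-168.2, 89.8, -166.6]
force: [0.5, 0.8, -2.4]
opening: 0.0297
```

```bash
python3 f.py
```

```text
23.93 [0.5853 0.1726 0.1983] [-0.28  0.2  -2.78] opening 0.03
```

>>> drive_tool(
  plan=[
    [[0.001, 0, 0], [0, 0, 0], 0],
    [[0.002, 0, 0], [0, 0, 0], 0],
    [[0.003, 0, 0], [0, 0, 0], 0],
  ],
)

```text
clock: 24.18
tool_pos: [0.5854, 0.1725, 0.1955]
orientation: [-169.3, 89.8, -167.7]
force: [0.1, 0.1, -0.8]
opening: 0.0302
```

```bash
python3 f.py
```

```text
24.43 [0.5854 0.1726 0.1955] [-0.56 -0.26 -1.21] opening 0.0299
```

>>> drive_tool(
  plan=[
    [[0.001, 0, 0], [0, 0, 0], 0],
    [[0.0015, 0, 0], [0, 0, 0], 0],
    [[0.0015, 0, 0], [0, 0, 0], 0],
  ],
)

```text
clock: 24.68
tool_pos: [0.5854, 0.1726, 0.194]
orientation: [-169.6, 89.8, -168.0]
force: [-0.8, -0.5, 0.2]
opening: 0.0296
```

```bash
python3 f.py
```

```text
24.93 [0.5854 0.1726 0.1941] [-1.2  -0.17 -0.09] opening 0.0298
```

>>> drive_tool(
  plan=[
    [[0, 0, 0], [0, 0, 0], 0.38],
    [[0, 0, 0], [0, 0, 0], 0.42],
    [[0, 0, 0], [0, 0, 0], 0.46],
    [[0, 0, 0], [0, 0, 0], 0.5],
    [[0, 0, 0], [0, 0, 0], 0.55],
    [[0, 0, 0], [0, 0, 0], 0.6],
    [[0, 0, 0], [0, 0, 0], 0.7],
    [[0, 0, 0], [0, 0, 0], 0.7],
    [[0, 0, 0], [0, 0, 0], 0.7],
  ],
)

```text
clock: 25.68
tool_pos: [0.5854, 0.1726, 0.194]
orientation: [-168.2, 89.8, -166.6]
force: [0.4, 0.3, 0.5]
opening: 0.0607
```

```bash
python3 f.py
python3 - <<'E'
from h import *
a=ctrl.snapshot('scene');b=ctrl.snapshot('side')
cv2.imwrite('pics/i.png',np.hstack([cv2.resize(a[120:220,275:375],(400,400),interpolation=2),cv2.resize(b[195:295,200:300],(400,400),interpolation=2)]))
E
```

```text
25.93 [0.5854 0.1726 0.1941] [-0.08  0.32  0.4 ] opening 0.0615
```

View pics/i.png

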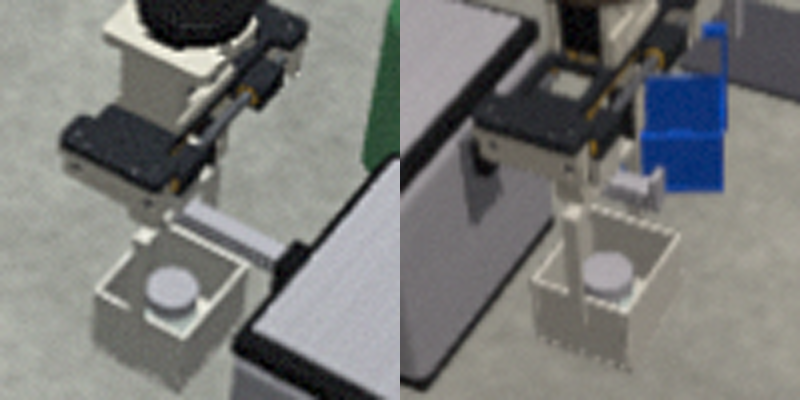

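The tub hangs level and the fingers are open clear of the block. Retreating straight up, then checking.

>>> drive_tool(
  plan=[
    [[-0.003, 0, 0], [0, 0, 0], 0.7],
    [[-0.008, 0, 0], [0, 0, 0], 0.7],
    [[-0.016, 0, 0], [0, 0, 0], 0.7],
    [[-0.026, 0, 0], [0, 0, 0], 0.7],
    [[-0.04, 0, 0], [0, 0, 0], 0.7],
    [[-0.055, 0, 0], [0, 0, 0], 0.7],
    [[-0.07, 0, 0], [0, 0, 0], 0.7],
    [[-0.085, 0, 0], [0, 0, 0], 0.7],
    [[-0.1, 0, -0.01], [0, 0, 0], 0.7],
    [[-0.11, 0, -0.03], [0, 0, 0], 0.7],
    [[-0.12, 0, -0.05], [0, 0, 0], 0.7],
    [[-0.12, 0, -0.08], [0, 0, 0], 0.7],
    [[-0.12, 0, -0.1], [0, 0, 0], 0.7],
    [[-0.12, 0, -0.1], [0, 0, 0], 0.7],
    [[-0.12, 0, -0.1], [0, 0, 0], 0.7],
    [[-0.12, 0, -0.1], [0, 0, 0], 0.7],
  ],
)

```text
clock: 27.37
tool_pos: [0.4861, 0.1701, 0.3155]
orientation: [164.5, 89.9, 166.1]
force: [-0.3, 0.6, -0.1]
opening: 0.0614
```

```bash
python3 f.py
python3 - <<'E'
from h import *
a=ctrl.snapshot('scene');b=ctrl.snapshot('side');
cv2.imwrite('pics/j.png',np.hstack([cv2.resize(a[120:220,275:375],(400,400),interpolation=2),cv2.resize(b[195:295,200:300],(400,400),interpolation=2)]))
E
```

```text
27.62 [0.4862 0.1699 0.314 ] [ 0.14  0.22 -0.2 ] opening 0.0615
```

View pics/j.png

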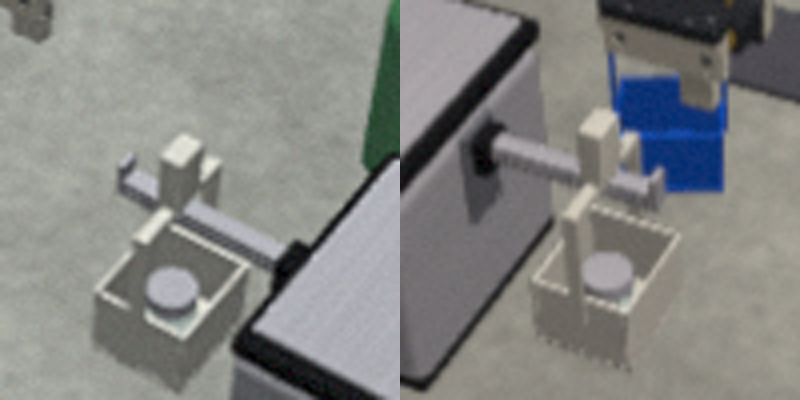

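The tub hangs level in the notch with the jar standing, and the gripper is clear of everything. Handing in.

```bash
python3 -c "
from plant import ctrl
print(ctrl.close_job())"
```

```text
the job is handed in; nothing more can be done
None
```

The small white tub now hangs in the notch of the bin's arm, released and level, with the jar standing in it. I handed the job in at about 28 s on the robot's clock.

- **Carry:** I gripped the tub by its block, lifted it off the stand's hook, drew it out along the hook and carried it level to the bin, without setting it down. It weighed about 3.4 N.
- **Finding the notch:** I set the crossbar on the arm about 60 mm from the bin with roughly 3 N and slid it outwards. It dropped in at x ≈ 0.586 m, about 108 mm from the bin: the load fell to zero with no sideways push.
- **Seating:** I lowered the bar until the arm carried the whole weight. The floor of the notch came about 8 mm below the arm's top, as described, and then I let go. No contact force I read was above about 4 N, against the limit of 15 N.
- **Last checks:** The final pictures show the tub level in the notch after the gripper had moved clear, and the wrist force read about zero. I never moved the gripper near the bottle or the cans, but I did not check them separately at the end.
- **Disagreement:** The first camera estimate put the arm's top at a height of 0.184 m and later ones at 0.190 m. By touch it was about 0.189 m, and I used that.

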